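# Close the tube printer and start it touch-free

### The arm

A 6-joint arm with a two-finger parallel gripper is mounted at the origin on the work surface. World frame = base frame: x ahead of the robot, y to its left, z up, the work surface at z = 0. Lengths are in m, angles in degrees, forces in N, time in s.
With the tool pointing down it reaches from about 0.4 to 0.825 m from the base axis. Payload 7 kg.
Tool frame: the origin (TCP) lies on the centre line of the jaws, within the pads' length; the fingertips stand r.nose_length ahead of it and the grasp point (between the pads) lies 2 mm behind it (r.nose_length is the distance from the TCP to the fingertips, in m); z points along the fingers, y is the direction in which the jaws open and shut (so a half turn about z gives the same grasp; the last joint's range is limited). The gripper opens to 88 mm and grips with 3 to 60 N. Pads are 19 mm wide; open, the fingers measure 130 mm over their backs; the gripper's body (78 mm by 193 mm) begins 47 mm behind the grasp point.
Start: joints at [81.767, 20.546, 0.682, 0, -70.136, -16.507], TCP at [0.282, 0.613, 0.244] pointing down, gripper open.
Joint ranges: [-176.03, 176.03], [-82.01, 121.73], [-58.28, 71.71], [-173.87, 95.51], [-174.79, -0.11], [-173.66, 173.66]. Speed limits (degrees/s): [136.94, 136.94, 172.46, 180, 180, 180].

### API

Orientations are given as [roll, pitch, yaw] about the fixed x, y, z axes, in that order (R = Rz(yaw) Ry(pitch) Rx(roll)).
In Python, from plant import r gives the robot as it stands.
- The arm moves only by the tool apply_moves, never from a script. Its argument "targets" is a list of rows, each a list of 3 entries, a list of its own where there are three numbers: the shift along the tool's x, y, z scaled (see below), then the turn, a rotation vector about the tool's x, y, z scaled (see below), then the finger opening in mm, from 0 to 87.6. A call has 1 to 5 rows; each row shifts and turns the pose as measured when the row begins, along the tool's axes as they then stand; what a row does not reach is not made up. The controller multiplies each number of a shift by 0.04 m and each number of a turn by 8 degrees. A row lasts 1/10 s, in which the tool goes at most 50 mm and 8.59 degrees, less where a joint would pass 70% of its speed; a pose out of reach is approached as far as the arm can. A call with a number of a shift or a turn outside -1 to 1 is refused whole. A call with a gripper value outside its range is refused whole. The fingers move at their own pace and stop on an object; "squeeze" is the grip in N (left out, the last holds). Time passes only in rows, so rows that do not move let the fingers close. It gives the time, the measured TCP pose, the force and the opening at its end, in the units of the state.
- r.get_state(): the state, without advancing time (a new reading comes with each control period).
- r.capture(name): name is "scene" or "side" or "wrist"; returns a dict with "img" (480x640x3 uint8, blue, green, red), "z_map" (480x640 float32, m along the optical axis (not along the pixel's ray), 0 where there is no reading), "fx", "fy", "cx", "cy" (pixels), "camera_from_world" (4x4, takes a point from world to camera coordinates); the wrist camera has in their place "mount" (4x4, takes a point from camera to tool coordinates, whose origin is the TCP and whose axes are the flange's). Camera axes: x right, y up, looking along -z (the intrinsics and any distortion apply to the point x, -y, -z); pixel columns grow to the right and rows downward; lengths in m; the calibration is good to about 2 mm. The wrist camera is an equidistant fisheye: a pixel r from the principal point sees the ray r / f radians off the axis. A picture is of the moment at which its call begins: read the wrist's pose just before it.
- r.close_job(): hands the job in, once; it reports no verdict.
The state is a dict: "time_s": time; "joints": joint angles; "qd": joint speeds; "joint_torque": joint torques, N m; "tcp_pos": TCP position; "eef_rot": TCP orientation; "contact_force": force on the tool from outside, world axes, zero at the start; "moment": the same for the moment, N m; "gripper_width": finger opening in m.
Only numpy, scipy, OpenCV 4.12 (cv2) and the standard library are available. Lean on these libraries where they do the work, as an engineer would, in place of code of your own. Each camera call takes 0.05 s, during which the arm holds its last target.

### The job

Push the printer's raised cover down with your fingertips until it is fully shut. Then start the printer at its touch-free switch: point straight down at the green window and keep your fingertips about 3 cm above its centre for two seconds, without touching the switch. Do not bring your fingers close over the red cancel switch, do not raise the cover further or lift anything, and leave the tape rolls and the jar where they are.

Things in the scene. Friction and masses are not known exactly. Their poses are not given: they have to be found in the camera images.
- printer: tube-marking printer, fixed, 250 mm deep (x) x 270 mm wide (y); dark base with a front deck (display, keys) 85 mm high and an open bay behind it under the cover; 127 mm high with the cover shut. Origin: centre of its underside; its x axis points from its front to its back, where the hinge is; z up
- cover (a joint): angle of the printer's dark smoked cover, rad: 0 fully shut, positive = front edge raised, starts at about 0.5 to 1.05, stop at 1.4. The hinge is stiff (0.4 N m of friction): the cover stays where it is left. The cover is a shallow cap 155 mm long from hinge to front edge, 262 mm wide, 40 mm high
- cover_hinge (a point): middle of the cover's hinge axis, at the back of the printer, 112 mm behind the printer's origin along its x and 87 mm above the desk; the axis runs along the printer's y (left-right)
- cover_press (a point): point on the outer (upper) face of the cover, on its middle line, 30 mm short of the front edge, where it can be pushed; it moves with the cover. When shut it is 125 mm in front of the hinge axis and 40 mm above it (127 mm above the desk); it turns about the hinge on a circle of 131 mm radius
- start_switch: touch-free switch, screwed to the desk: white square housing 64 x 64 mm, 36 mm high, with a round green window 50 mm across on top (black dot in its middle) whose face is 40 mm above the desk. Origin: centre of the underside, on the window's vertical axis; z up. Starts the printer when the fingertips (the point midway between them) stay 10 to 50 mm above the window and within 20 mm of its axis; must not be touched, and not triggered while the cover is open
- cancel_switch: touch-free switch, screwed to the desk: white square housing 64 x 64 mm, 36 mm high, with a round red window 50 mm across on top (black dot in its middle) whose face is 40 mm above the desk. Origin: centre of the underside, on the window's vertical axis; z up. Cancels the job if fingertips come lower than about 60 mm above the window within 35 mm of its axis. The two switches may stand in either place
- yellow_tape: yellow roll of electrical tape lying flat on the desk, loose: ring 64 mm outside, 38 mm inside, 19 mm high. Origin: centre of its underside. Bystander
- blue_tape: blue roll of electrical tape lying flat on the desk, loose: ring 64 mm outside, 38 mm inside, 19 mm high. Origin: centre of its underside. Bystander
- ferrule_jar: closed jar with a white cap, loose, 60 mm in diameter, 75 mm high. Origin: centre of its underside. Bystander
Things that resemble listed ones, but are neither listed nor needed, are in the scene too. What is shaped like the start_switch but blue is not meant.

How it is judged:
By the outcome, as a careful person would: the job done as asked, in the order asked, and still so for the second after the job is handed in, with the robot touching nothing.
It also fails if it takes over 45 s, if anything falls off the work surface, if the arm or the gripper's body presses on something with over 40 N, if the wrist force passes 120 N, or if a joint passes its speed limit or range.

## Working session

There is one attempt and no reset: what is moved stays moved. The work goes in short steps, Python scripts to look and compute and a tool call to move; the robot and the scene stay as the last step left them, time stands still between calls to the robot, and variables do not carry over. Pictures are saved under pics/ and viewed, and the job is handed in when it is done.

Besides the shell and the picture viewer there is one more tool, called after "Call:" as a command line: name --argument value ..., lists and objects as JSON in quotes. apply_moves: Moves the arm, as the interface text tells. Its arguments: {"type":"object","properties":{"targets":{"type":"array","items":{"type":"array"}},"squeeze":{"type":"number"}},"required":["targets"]}

```bash
ls; mkdir -p pics
python3 - <<'E'
from plant import r
import cv2
print(r.get_state(), r.nose_length)
for n in("scene","side","wrist"):
    c=r.capture(n); cv2.imwrite(f"pics/{n}0.png",c["img"])
    print(n,{k:v for k,v in c.items() if k not in("img","z_map")})
E
```

```text
pics
{'time_s': 0.0, 'joints': array([ 8.17667836e+01,  2.05913114e+01,  6.31772589e-01, -1.88418996e-02,
       -7.01354473e+01, -1.65070676e+01]), 'qd': array([ 0.01360223, -0.08670041, -0.07193315, -0.02804943, -0.04759912,
        0.00350419]), 'joint_torque': array([ 5.00635906e-04, -5.82717168e+01,  2.93061858e+01,  6.99752882e+00,
        6.89646535e-03, -1.58378393e-04]), 'tcp_pos': array([0.28232413, 0.61260009, 0.24261288]), 'eef_rot': array([ 1.79903896e+02, -1.00088233e-02, -2.47466927e+01]), 'contact_force': array([ 0.21088783,  0.71493682, -0.27935101]), 'moment': array([ 0.00410181, -0.01615415,  0.02677861]), 'gripper_width': 0.08803077432329177} 0.017
scene {'fx': 461.2287424751403, 'fy': 461.2287424751403, 'cx': 318.6582099736678, 'cy': 243.36988676956167, 'camera_from_world': array([[-0.74155875,  0.67086954,  0.00496799,  0.4089993 ],
       [-0.5686961 , -0.63251336,  0.52584371,  0.28649361],
       [ 0.35591485,  0.38711873,  0.8505667 , -1.3423902 ],
       [ 0.        ,  0.        ,  0.        ,  1.        ]])}
side {'fx': 496.74066358980514, 'fy': 496.740663
[... 185 characters left out ...]
2e-02,  7.45322924e-01,  6.62701422e-01,
        -1.35694239e-01],
       [-6.58227790e-02, -6.59425095e-01,  7.48883105e-01,
        -1.46466430e+00],
       [ 0.00000000e+00,  0.00000000e+00,  0.00000000e+00,
         1.00000000e+00]])}
wrist {'fx': 371.64829954431775, 'fy': 371.64829954431775, 'cx': 313.54164317780175, 'cy': 237.33864128550655, 'mount': array([[ 7.45633328e-04,  9.58465872e-01,  2.85206270e-01,
         7.76140490e-02],
       [ 9.99999722e-01, -7.19332141e-04, -1.96972572e-04,
        -7.55383376e-04],
       [ 1.63665489e-05,  2.85206338e-01, -9.58466142e-01,
        -1.40235687e-01],
       [ 0.00000000e+00,  0.00000000e+00,  0.00000000e+00,
         1.00000000e+00]])}
```

View pics/scene0.png

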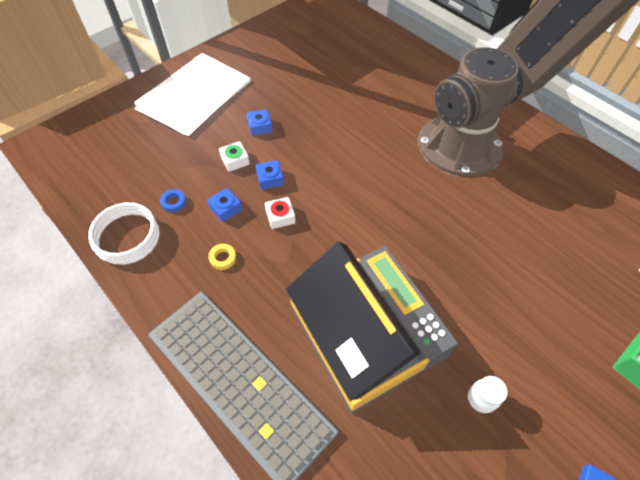

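View pics/side0.png

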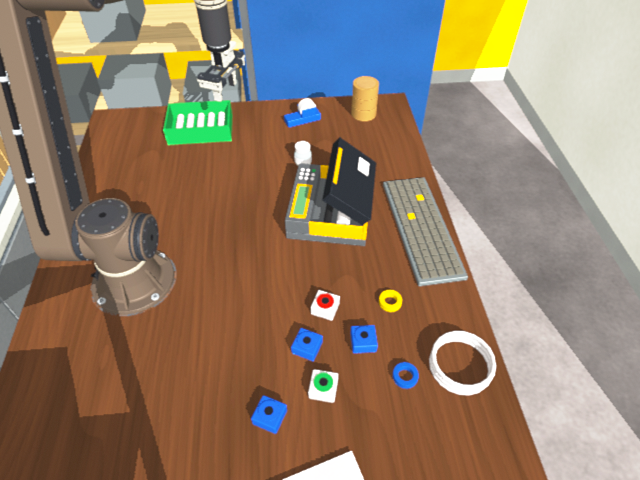

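View pics/wrist0.png

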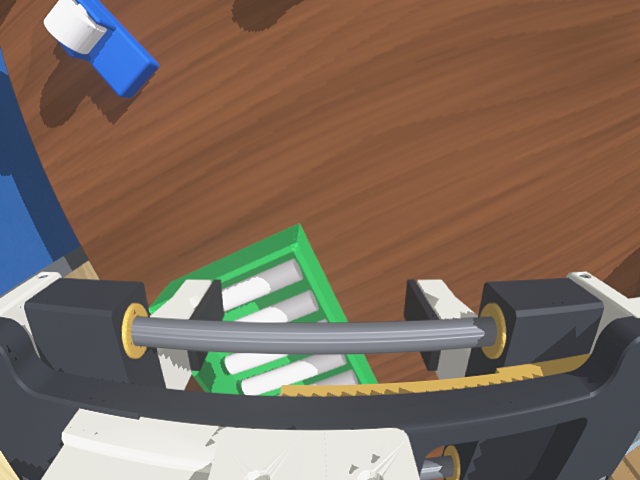

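The scene shows the printer with its cover raised at about (360,325) and the jar at (487,393). Candidates for the start switch, in scene pixels:
- white housing with green window (234,155)
- white housing with red window (280,211), which is the cancel switch
- blue decoys at (259,122), (269,174) and (224,204)

By the description I choose (234,155), which should be (323,385) in the side view. Next I measure it and check it in a close crop.

```bash
cat > h.py <<'E'
import numpy as np, cv2
from plant import r
def cast(c,u,v,z):
    T=np.linalg.inv(c["camera_from_world"]); d=T[:3,:3]@np.array([(u-c["cx"])/c["fx"],-(v-c["cy"])/c["fy"],-1]); o=T[:3,3]
    return o+d*(z-o[2])/d[2]
def cloud(c):
    v,u=np.mgrid[:480,:640]; z=c["z_map"]; p=np.stack([(u-c["cx"])/c["fx"]*z,-(v-c["cy"])/c["fy"]*z,-z,np.ones_like(z)],-1)
    w=(p@np.linalg.inv(c["camera_from_world"]).T)[...,:3]; w[z<=0]=np.nan; return w
def proj(c,P):
    q=c["camera_from_world"]@np.append(P,1); return np.array([c["cx"]-c["fx"]*q[0]/q[2],c["cy"]+c["fy"]*q[1]/q[2]])
E
cat > m.py <<'E'
from h import *
for n in("scene","side"):
    c=r.capture(n); W=cloud(c); hsv=cv2.cvtColor(c["img"],cv2.COLOR_BGR2HSV); H,S,V=cv2.split(hsv)
    print(n)
    for nm,m,zz in (("green",(H>45)&(H<85)&(S>110)&(V>60),.04),("red",((H<4)|(H>174))&(S>190)&(V>120),.04),("yellow",(H>24)&(H<34)&(S>150),.019),("blue",(H>100)&(H<125)&(S>150)&(V>80),.019)):
        k,l,st,ce=cv2.connectedComponentsWithStats(m.astype(np.uint8))
        for i in range(1,k):
            if st[i,4]>60 and st[i,4]<3000:
                x,y,w,h=st[i,:4]; P=cast(c,x+w/2-.5,y+h/2-.5,zz); d=np.nanmedian(W[l==i],0)
                print(nm,ce[i].round(1),st[i,4],"bbox-cast",P.round(3),"depthmed",d.round(3))
    cv2.imwrite(f"pics/{n}_sw.png",cv2.resize(c["img"][100:240,150:350] if n=="scene" else c["img"][270:440,230:430],None,fx=3.,fy=3.))
    x0,y0,x1,y1=(270,230,470,420) if n=="scene" else (270,120,390,260)
    cv2.imwrite(f"pics/{n}_pr.png",cv2.resize(c["img"][y0:y1,x0:x1],None,fx=3.5,fy=3))
E
python3 m.py
```

```text
scene
green [233.  151.5] 111 bbox-cast [ 0.522 -0.383  0.04 ] depthmed [ 0.523 -0.382  0.04 ]
green [630.2 362.4] 745 bbox-cast [0.26  0.639 0.04 ] depthmed [0.268 0.644 0.033]
yellow [378.6 266.4] 116 bbox-cast [0.482 0.138 0.019] depthmed [0.515 0.14  0.088]
blue [260.  120.4] 316 bbox-cast [ 0.384 -0.448  0.019] depthmed [ 0.39  -0.431  0.037]
blue [269.1 174.4] 505 bbox-cast [ 0.491 -0.271  0.019] depthmed [ 0.498 -0.254  0.036]
blue [224.5 204.5] 583 bbox-cast [ 0.642 -0.268  0.019] depthmed [ 0.647 -0.253  0.037]
blue [172.8 200.1] 299 bbox-cast [ 0.733 -0.37   0.019] depthmed [ 0.732 -0.37   0.018]
blue [593.6 473.9] 321 bbox-cast [0.487 0.716 0.019] depthmed [0.498 0.708 0.029]
side
green [197.4 122.9] 2233 bbox-cast [0.143 0.709 0.04 ] depthmed [0.144 0.681 0.039]
green [323.  381.7] 237 bbox-cast [ 0.522 -0.39   0.04 ] depthmed [ 0.522 -0.39   0.04 ]
red [324.8 300.7] 132 bbox-cast [ 0.55  -0.154  0.04 ] depthmed [ 0.55  -0.156  0.04 ]
yellow [166.3   1.4] 182 bbox-cast [-0.088  1.835  0.019] depthmed [-0.162  2.147 -0.109]
yellow [182.8  61.2] 696 bbox-cast [0.065 1.183 0
[... 366 characters left out ...]
81 0.063]
yellow [390.3 300.3] 317 bbox-cast [ 0.734 -0.158  0.019] depthmed [ 0.736 -0.157  0.018]
blue [236.6  13.1] 123 bbox-cast [0.276 1.664 0.019] depthmed [0.313 1.175 0.24 ]
blue [245.7  82.5] 122 bbox-cast [0.325 1.005 0.019] depthmed [ 0.314  1.173 -0.079]
blue [302.2 116.9] 430 bbox-cast [0.549 0.732 0.019] depthmed [0.549 0.72  0.028]
blue [363.5 338.8] 617 bbox-cast [ 0.642 -0.27   0.019] depthmed [ 0.638 -0.282  0.037]
blue [306.5 344.1] 645 bbox-cast [ 0.489 -0.271  0.019] depthmed [ 0.49  -0.282  0.036]
blue [405.  374.7] 393 bbox-cast [ 0.73  -0.381  0.019] depthmed [ 0.73  -0.38   0.018]
blue [268.8 414.1] 816 bbox-cast [ 0.386 -0.448  0.019] depthmed [ 0.388 -0.456  0.037]
```

View pics/scene_sw.png

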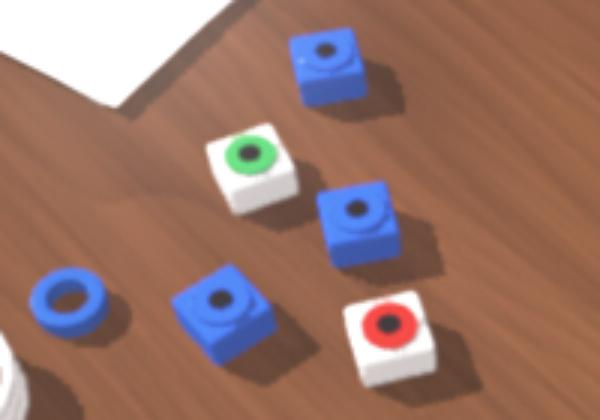

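View pics/side_sw.png

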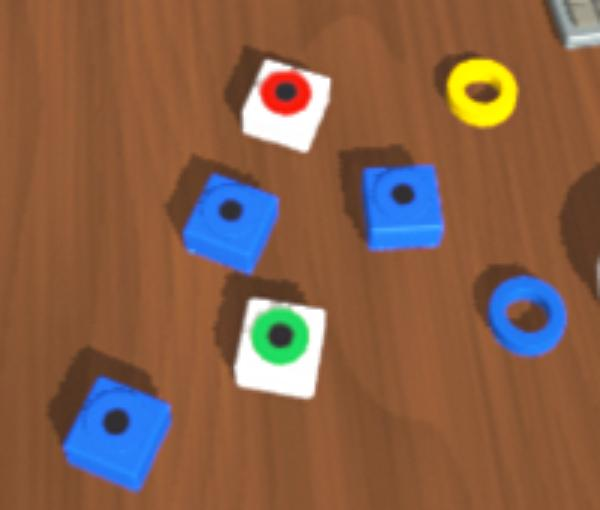

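View pics/scene_pr.png

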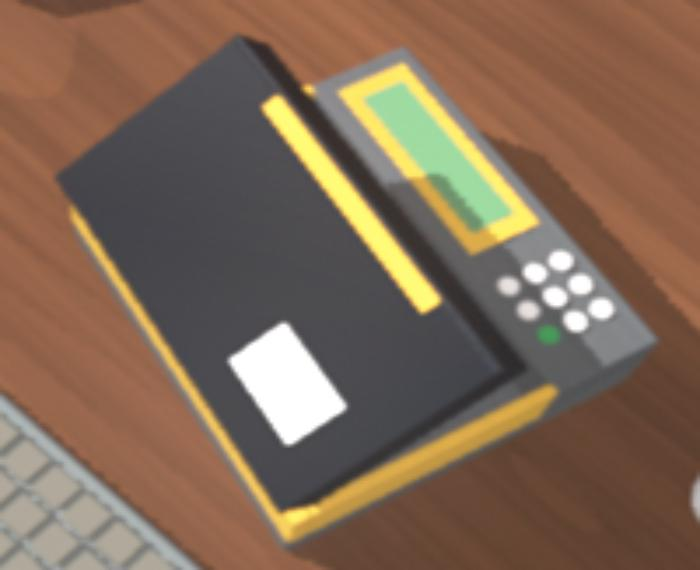

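View pics/side_pr.png

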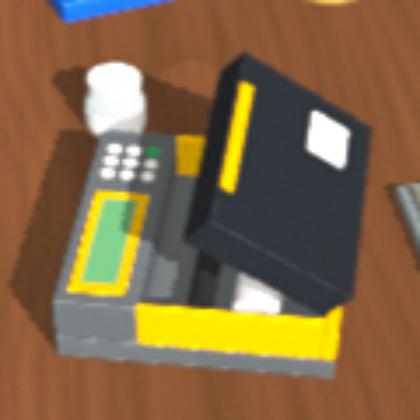

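The crops confirm the white housing with the green window at scene (233,151) and side (323.5,382). The red one is at scene (279.5,208). Next I measure the printer and cover.

```bash
cat > p.py <<'E'
from h import *
C={n:r.capture(n) for n in("scene","side")}
pts=[];
for n,c in C.items():
    W=cloud(c).reshape(-1,3); b=(W[:,0]>.4)&(W[:,0]<.85)&(W[:,1]>-.05)&(W[:,1]<.36)&(W[:,2]>.045)&(W[:,2]<.32)
    pts.append(W[b])
    print(n,b.sum(),W[b].min(0).round(3),W[b].max(0).round(3))
A=np.vstack(pts)
# deck
d=A[abs(A[:,2]-.085)<.004]
# cover plane RANSAC
def fit(P):
    m=P.mean(0); nn=np.linalg.svd(P-m,full_matrices=False)[2][2]; return m,nn*np.sign(nn[2])
rng=np.random.default_rng(0); U=A[A[:,2]>.11]; best=None
for _ in range(400):
    q=U[rng.choice(len(U),3,False)]; nn=np.cross(q[1]-q[0],q[2]-q[0]); L=np.linalg.norm(nn)
    if L<1e-6: continue
    k=abs((U-q[0])@nn/L)<.003
    if best is None or k.sum()>best.sum(): best=k
P=U[best]; m,nn=fit(P); print("cover plane",len(P),len(U),m.round(3),nn.round(3),"tilt",np.arccos(nn[2]))
h=-nn[:2]/np.linalg.norm(nn[:2]); print("sign: yaw from normal", np.degrees(np.arctan2(-h[1],-h[0])), np.degrees(np.arctan2(h[1],h[0])))
for n,w in zip(C,pts):
    k=abs((w-m)@nn)<.004; Q=w[k]; 
    # in-plane axes
    ay=np.cross([0,0,1],nn); ay/=np.linalg.norm(ay); ax=np.cross(ay,nn)
    print(n,k.sum(),"ay",ay.round(3),"ax",ax.round(3),"ay ext",np.percentile((Q-m)@ay,[.5,99.5]).round(3),"ax ext",np.percentile((Q-m)@ax,[.5,99.5]).round(3))
print("deck",len(d),cv2.minAreaRect(d[:,:2].astype(np.float32)))
B=A[A[:,2]<.1]; print("base",cv2.minAreaRect(B[:,:2].astype(np.float32)))
E
python3 p.py
```

```text
scene 15666 [0.457 0.067 0.045] [0.766 0.36  0.215]
side 5779 [0.456 0.06  0.045] [0.766 0.36  0.216]
cover plane 11572 14171 [0.676 0.212 0.167] [ 0.579 -0.135  0.804] tilt 0.6367822663030863
sign: yaw from normal -13.078814699098901 166.9211853009011
scene 9997 ay [ 0.226  0.974 -0.   ] ax [ 0.783 -0.182 -0.595] ay ext [-0.134  0.125] ax ext [-0.075  0.079]
side 2323 ay [ 0.226  0.974 -0.   ] ax [ 0.783 -0.182 -0.595] ay ext [-0.14   0.123] ax ext [-0.074  0.081]
deck 4509 ((0.6051175594329834, 0.21917667984962463), (0.27795955538749695, 0.2515808641910553), 77.32853698730469)
base ((0.6052217483520508, 0.21921876072883606), (0.278270423412323, 0.2516138553619385), 77.27838134765625)
```

The measurements agree with the given sizes:
- **Cover:** top 0.155 m long, angle about 0.637 rad, hinge at (0.714, 0.196, 0.087), which matches the 87 mm height.
- **Printer:** yaw about -13°.
- **Press point:** about (0.640, 0.2135, 0.194), 0.131 m from the hinge.
- **Green window:** about (0.522, -0.386).
- **Red window:** about (0.55, -0.155).

First move: raise the tool, close the fingers and turn it to yaw -13°.

Call:
apply_moves --targets '[[[0,0,-0.9],[0,0,-0.7],0],[[0,0,-0.9],[0,0,-0.75],0],[[0,0,0],[0,0,0],0],[[0,0,0],[0,0,0],0]]' --squeeze 20

```text
time_s: 0.75
tcp_pos: [0.2823, 0.6123, 0.3161]
eef_rot: [179.8, 0.0, -12.7]
contact_force: [-1.1, 0.7, -1.3]
gripper_width: 0.0608
```

```bash
cat >> h.py <<'E'
from scipy.spatial.transform import Rotation as Ro
def to(P,tip=True):
    s=r.get_state(); R=Ro.from_euler('xyz',s["eef_rot"],degrees=True).as_matrix()
    t=s["tcp_pos"]+(R[:,2]*r.nose_length if tip else 0)
    print("t",s["time_s"],"tip",t.round(4),"rpy",s["eef_rot"].round(2),"F",s["contact_force"].round(1),"w",round(s["gripper_width"],4))
    print("shift units",(R.T@(np.array(P)-t)/.04).round(2))
E
python3 -c "
from h import *
to([.64,.2135,.26])"
```

```text
t 0.75 tip [0.2822 0.6122 0.2991] rpy [ 1.7979e+02  2.0000e-02 -1.2730e+01] F [-1.1  0.7 -1.3] w 0.0608
shift units [10.92  7.75  1.  ]
```

Call:
apply_moves --targets '[[[0.8,0.57,0],[0,0,0],0],[[0.8,0.57,0],[0,0,0],0],[[0.8,0.57,0],[0,0,0],0],[[0.8,0.57,0],[0,0,0],0],[[0.8,0.57,0],[0,0,0],0]]'

```text
time_s: 1.25
tcp_pos: [0.4129, 0.4638, 0.3116]
eef_rot: [179.5, 0.1, -12.6]
contact_force: [0.5, -0.4, -0.9]
gripper_width: 0.0214
```

Call:
apply_moves --targets '[[[0.8,0.57,0],[0,0,0],0],[[0.8,0.57,0],[0,0,0],0],[[0.8,0.57,0],[0,0,0],0],[[0.8,0.57,0],[0,0,0],0],[[0.8,0.57,0],[0,0,0],0]]'

```text
time_s: 1.75
tcp_pos: [0.5472, 0.3097, 0.3082]
eef_rot: [179.3, 0.3, -12.8]
contact_force: [0.2, 1.2, 0.2]
gripper_width: 0.0005
```

```bash
python3 -c "
from h import *
to([.64,.2135,.26])"
```

```text
t 1.75 tip [0.5471 0.3095 0.2912] rpy [179.3    0.26 -12.75] F [0.2 1.2 0.2] w 0.0005
shift units [2.8  1.82 0.79]
```

Call:
apply_moves --targets '[[[0.8,0.5,0],[0,0,0],0],[[0.8,0.5,0],[0,0,0],0],[[0.7,0.5,0],[0,0,0],0],[[0.3,0.3,0],[0,0,0],0],[[0,0,0],[0,0,0],0]]'

```text
time_s: 2.25
tcp_pos: [0.6367, 0.2072, 0.3033]
eef_rot: [179.0, 0.5, -13.3]
contact_force: [0.3, -0.2, -0.3]
gripper_width: 0.0006
```

```bash
python3 -c "
from h import *
to([.64,.2135,.20])
for n in('side','scene'):
    c=r.capture(n); cv2.imwrite(f'pics/{n}2.png',c['img'])
to([.64,.2135,.20])"
```

```text
t 2.25 tip [0.6364 0.2069 0.2863] rpy [179.01   0.52 -13.27] F [ 0.3 -0.2 -0.3] w 0.0006
shift units [ 0.07 -0.22  2.15]
t 2.35 tip [0.6355 0.2086 0.2865] rpy [179.04   0.53 -13.17] F [0.2 0.4 0.2] w 0.0002
shift units [ 0.1  -0.18  2.16]
```

View pics/side2.png

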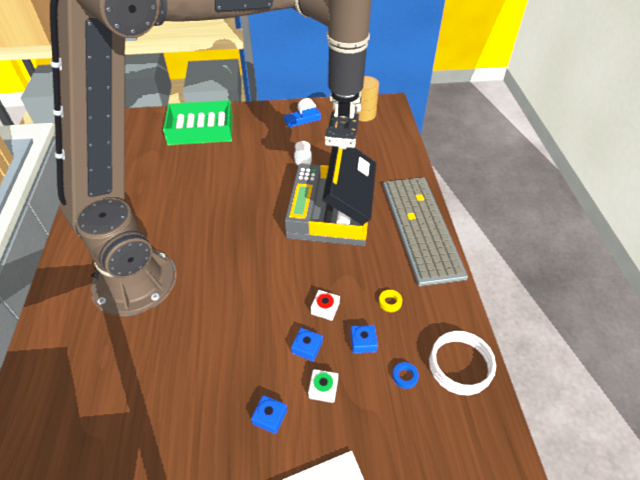

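The side view shows the tool above the raised cover at about (342,140), clear of everything. Next I come down to the cover.

Call:
apply_moves --targets '[[[0.1,-0.15,0.7],[0.1,0,0],0],[[0,0,0.7],[0,0,0],0],[[0,0,0.5],[0,0,0],0],[[0,0,0.2],[0,0,0],0],[[0,0,0.1],[0,0,0],0]]'

```text
time_s: 2.85
tcp_pos: [0.6378, 0.2194, 0.2155]
eef_rot: [-179.9, 0.3, -12.9]
contact_force: [-0.5, 0.1, 3.3]
gripper_width: 0.0005
```

```bash
python3 -c "
from h import *
to([.64,.2135,.194])"
```

```text
t 2.85 tip [0.6378 0.2194 0.1985] rpy [-179.91    0.31  -12.86] F [-0.5  0.1  3.3] w 0.0005
shift units [0.09 0.13 0.11]
```

Call:
apply_moves --targets '[[[-0.2,0.05,0.2],[0,0,0],0],[[-0.2,0.05,0.22],[0,0,0],0],[[-0.18,0,0.24],[0,0,0],0],[[-0.16,0,0.25],[0,0,0],0],[[-0.14,0,0.25],[0,0,0],0]]'

```text
time_s: 3.35
tcp_pos: [0.6027, 0.2267, 0.1722]
eef_rot: [-179.6, -0.1, -12.7]
contact_force: [0.5, -0.5, 2.0]
gripper_width: 0.0004
```

```bash
python3 -c "
from h import *
to([.592,.224,.127])"
```

```text
t 3.35 tip [0.6028 0.2268 0.1552] rpy [-1.7959e+02 -1.2000e-01 -1.2690e+01] F [ 0.5 -0.5  2. ] w 0.0004
shift units [-0.25  0.13  0.7 ]
```

Call:
apply_moves --targets '[[[-0.08,0.03,0.24],[-0.04,0,0],0],[[-0.07,0.03,0.24],[0,0,0],0],[[-0.05,0,0.2],[0,0,0],0],[[-0.03,0,0.15],[0,0,0],0]]'

```text
time_s: 3.75
tcp_pos: [0.5933, 0.227, 0.1435]
eef_rot: [-179.9, -0.4, -12.5]
contact_force: [-28.5, -7.1, 78.5]
gripper_width: 0.0005
```

```bash
python3 -c "
from h import *
to([.592,.224,.127])"
```

```text
t 3.75 tip [0.5935 0.227  0.1265] rpy [-179.93   -0.41  -12.45] F [-28.5  -7.1  78.5] w 0.0005
shift units [-0.02  0.08 -0.01]
```

The tip is at 0.1265 m with a sharp rise in force, so the cover is on its stop. I back off straight up.

Call:
apply_moves --targets '[[[0,0,-0.3],[0,0,0],0],[[0,0,-0.6],[0,0,0],0],[[0,0,-0.9],[0,0,0],0],[[0,0,-0.9],[0,0,0],0],[[0,0,0],[0,0,0],0]]'

```text
time_s: 4.25
tcp_pos: [0.5922, 0.226, 0.2541]
eef_rot: [179.9, -0.4, -12.5]
contact_force: [0.6, 0.3, 0.5]
gripper_width: 0.0008
```

```bash
python3 p.py; python3 -c "
from h import *
for n in('side','scene'):
    c=r.capture(n); cv2.imwrite(f'pics/{n}3.png',cv2.resize(c['img'][100:300,250:450] if n=='side' else c['img'][220:420,270:470],None,fx=2.5,fy=2.5))
to([.522,-.386,.25])"
```

```text
scene 13304 [0.491 0.066 0.045] [0.758 0.36  0.32 ]
side 5791 [0.456 0.058 0.045] [0.758 0.359 0.32 ]
cover plane 11072 13161 [0.643 0.219 0.127] [ 0.005 -0.002  1.   ] tilt 0.004821142466984688
sign: yaw from normal -19.14905812310945 160.85094187689054
scene 9405 ay [ 0.328  0.945 -0.   ] ax [ 0.945 -0.328 -0.005] ay ext [-0.135  0.128] ax ext [-0.086  0.083]
side 2554 ay [ 0.328  0.945 -0.   ] ax [ 0.945 -0.328 -0.005] ay ext [-0.141  0.124] ax ext [-0.082  0.086]
deck 3731 ((0.6071289777755737, 0.21989616751670837), (0.27550244331359863, 0.25226739048957825), 77.58467864990234)
base ((0.606583297252655, 0.21826907992362976), (0.2795872092247009, 0.25208553671836853), 77.43020629882812)
t 4.45 tip [0.5894 0.2247 0.2306] rpy [ 1.7959e+02  5.0000e-02 -1.2500e+01] F [ 0.  -0.2 -0.2] w 0.0006
shift units [ 1.66 15.27 -0.38]
```

View pics/side3.png

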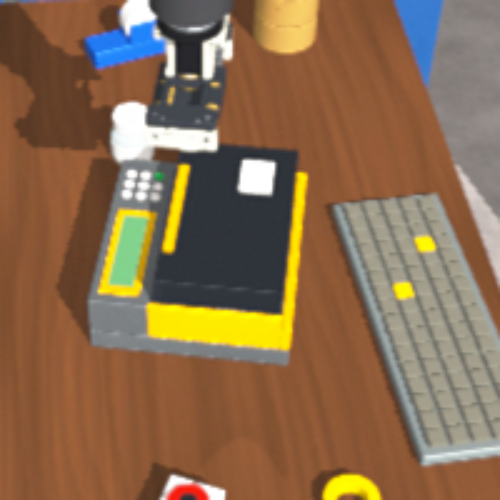

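The side crop shows the cover lying flat on the base. The measured residual tilt is 0.0048 rad, so I compare it with the desk's own apparent tilt before trusting it.

Run:
```python
from h import *
def tilt(P):
    A=np.c_[P[:,:2],np.ones(len(P))]; c=np.linalg.lstsq(A,P[:,2],rcond=None)[0]
    res=abs(A@c-P[:,2]); P=P[res<.002]; A=np.c_[P[:,:2],np.ones(len(P))]; return np.linalg.lstsq(A,P[:,2],rcond=None)[0][:2],len(P)
ex=np.array([.974,-.226])
for n in("scene","side"):
    W=cloud(r.capture(n)).reshape(-1,3)
    l=(W[:,:2]-[.714,.196])@np.array([[.974,-.226],[.226,.974]]).T
    k=(l[:,0]>-.15)&(l[:,0]<-.01)&(abs(l[:,1])<.12)&(abs(W[:,2]-.127)<.01)
    d=(abs(W[:,2])<.006)&(W[:,0]>.3)&(W[:,0]<.8)&(abs(W[:,1])<.45)
    for nm,m in(("cover",k),("desk",d)):
        g,N=tilt(W[m]); print(n,nm,N,"slope along printer x",round(g@ex,4),"z",np.median(W[m][:,2]).round(4))
```

```text
scene cover 6278 slope along printer x -0.0011 z 0.1273
scene desk 30220 slope along printer x -0.0003 z 0.0002
side cover 1402 slope along printer x -0.0011 z 0.1276
side desk 18511 slope along printer x 0.0003 z 0.0004
```

The cover's slope is 0.001 and its height 0.127 m in both views, so it is shut. I travel high (tips above 0.2 m, clear of the cancel switch) to the start switch.

Call:
apply_moves --targets '[[[0.1,0.9,-0.2],[0,0,0],0],[[0.1,0.9,-0.2],[0,0,0],0],[[0.1,0.9,-0.1],[0,0,0],0],[[0.1,0.9,0],[0,0,0],0],[[0.1,0.9,0],[0,0,0],0]]'

```text
time_s: 5.05
tcp_pos: [0.5687, 0.0427, 0.263]
eef_rot: [179.2, 0.5, -12.1]
contact_force: [1.1, -0.4, -0.3]
gripper_width: 0.0003
```

Call:
apply_moves --targets '[[[0.1,0.9,0],[0,0,0],0],[[0.1,0.9,0],[0,0,0],0],[[0.1,0.9,0],[0,0,0],0],[[0.1,0.9,0],[0,0,0],0],[[0.1,0.9,0],[0,0,0],0]]'

```text
time_s: 5.55
tcp_pos: [0.5471, -0.1448, 0.2611]
eef_rot: [179.0, 0.9, -12.1]
contact_force: [-0.2, -0.2, -0.0]
gripper_width: 0.0005
```

```bash
python3 -c "
from h import *
to([.522,-.386,.25])"
```

```text
t 5.55 tip [ 0.5468 -0.145   0.2441] rpy [178.99   0.87 -12.08] F [-0.2 -0.2 -0. ] w 0.0005
shift units [ 0.65  6.02 -0.05]
```

Call:
apply_moves --targets '[[[0.1,0.9,0],[0.1,0,0],0],[[0.1,0.9,0],[0,-0.1,0],0],[[0.1,0.9,0],[0,0,0],0],[[0.1,0.9,0],[0,0,0],0],[[0.1,0.9,0],[0,0,0],0]]'

```text
time_s: 6.05
tcp_pos: [0.5259, -0.3323, 0.2566]
eef_rot: [179.8, 2.1, -12.1]
contact_force: [-0.2, -0.3, -0.0]
gripper_width: 0.0003
```

Call:
apply_moves --targets '[[[0,0.6,0],[0,0,0],0],[[0,0.4,0],[0,0,0],0],[[0,0,0],[0,0,0],0]]'

```text
time_s: 6.35
tcp_pos: [0.515, -0.3768, 0.2524]
eef_rot: [179.8, 2.5, -12.3]
contact_force: [0.5, -0.3, -0.4]
gripper_width: 0.0002
```

```bash
python3 -c "
from h import *
to([.522,-.386,.07])
c=r.capture('wrist'); cv2.imwrite('pics/wrist4.png',c['img'])
to([.522,-.386,.07])"
```

```text
t 6.35 tip [ 0.5143 -0.3767  0.2354] rpy [179.83   2.49 -12.33] F [ 0.5 -0.3 -0.4] w 0.0002
shift units [0.42 0.17 4.12]
t 6.4 tip [ 0.5144 -0.3758  0.2353] rpy [179.85   2.5  -12.31] F [ 0.5 -0.3 -0.8] w 0.0003
shift units [0.42 0.2  4.12]
```

View pics/wrist4.png

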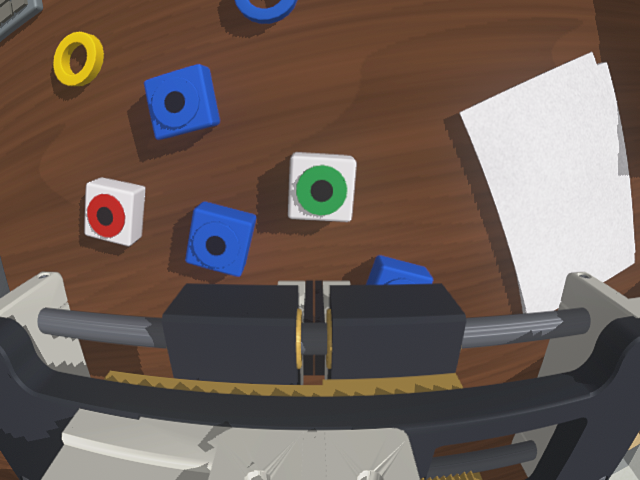

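The wrist view shows the green window's dot at (321,190) and the red one well off at (105,216). I cross-check the green position from this view.

Run:
```python
from h import *
s=r.get_state(); c=r.capture("wrist"); R=Ro.from_euler('xyz',s["eef_rot"],degrees=True).as_matrix()
H,S,V=cv2.split(cv2.cvtColor(c["img"],cv2.COLOR_BGR2HSV))
m=((H>45)&(H<85)&(S>110)&(V>60)).astype(np.uint8)
k,l,st,ce=cv2.connectedComponentsWithStats(m); i=1+np.argmax(st[1:,4]); u=st[i,0]+st[i,2]/2-.5; v=st[i,1]+st[i,3]/2-.5
du,dv=u-c["cx"],v-c["cy"]; q=np.hypot(du,dv); th=q/c["fx"]
d=np.array([np.sin(th)*du/q,-np.sin(th)*dv/q,-np.cos(th)])
M=c["mount"]; o=s["tcp_pos"]+R@M[:3,3]; w=R@M[:3,:3]@d
print(u,v,st[i], (o+w*(.04-o[2])/w[2]).round(4))
```

```text
322.0 190.0 [ 297  166   51   49 1551] [ 0.5243 -0.3861  0.04  ]
```

Call:
apply_moves --targets '[[[0.4,0.2,0.2],[0,0.3,0],0],[[0.1,0,0.7],[0,0,0],0],[[0.1,0,0.7],[0,0,0],0],[[0,0,0],[0,0,0],0]]'

```text
time_s: 6.85
tcp_pos: [0.54, -0.3841, 0.1881]
eef_rot: [179.9, -0.2, -12.0]
contact_force: [0.2, -0.4, -0.2]
gripper_width: 0.0005
```

```bash
python3 -c "
from h import *
to([.522,-.386,.07])"
```

```text
t 6.85 tip [ 0.5401 -0.3842  0.1711] rpy [179.86  -0.24 -11.97] F [ 0.2 -0.4 -0.2] w 0.0005
shift units [-0.44  0.13  2.53]
```

The three views agree on the window centre, about (0.523, -0.386). I correct sideways first, then go down.

Call:
apply_moves --targets '[[[-0.42,0.13,0.2],[0,0,0],0],[[0,0,0.6],[0,0,0],0],[[0,0,0.5],[0,0,0],0],[[0,0,0],[0,0,0],0]]'

```text
time_s: 7.25
tcp_pos: [0.5253, -0.3829, 0.1404]
eef_rot: [179.8, -0.5, -11.6]
contact_force: [0.1, 0.0, 0.6]
gripper_width: 0.0008
```

```bash
python3 -c "
from h import *
to([.523,-.386,.07])"
```

```text
t 7.25 tip [ 0.5254 -0.383   0.1234] rpy [179.75  -0.5  -11.61] F [0.1 0.  0.6] w 0.0008
shift units [-0.06  0.08  1.34]
```

Call:
apply_moves --targets '[[[-0.06,0.08,0.5],[0,0,0],0],[[0,0,0.5],[0,-0.06,0],0],[[0,0,0.2],[0,0,0],0],[[0,0,0],[0,0,0],0]]'

```text
time_s: 7.65
tcp_pos: [0.5267, -0.3854, 0.0973]
eef_rot: [179.6, -0.4, -11.4]
contact_force: [0.7, -0.3, 0.2]
gripper_width: 0.0003
```

```bash
python3 -c "
from h import *
to([.523,-.386,.07])"
```

```text
t 7.65 tip [ 0.5268 -0.3856  0.0803] rpy [179.6   -0.37 -11.38] F [ 0.7 -0.3  0.2] w 0.0003
shift units [-0.09  0.03  0.26]
```

Call:
apply_moves --targets '[[[-0.09,0,0.22],[0,0,0],0],[[0,0,0],[0,0,0],0],[[0,0,0],[0,0,0],0]]'

```text
time_s: 7.95
tcp_pos: [0.5242, -0.385, 0.0897]
eef_rot: [179.6, -0.5, -11.3]
contact_force: [-0.1, -1.2, 0.1]
gripper_width: 0.0004
```

```bash
python3 -c "
from h import *
to([.523,-.386,.07])"
```

```text
t 7.95 tip [ 0.5244 -0.3852  0.0727] rpy [179.55  -0.49 -11.33] F [-0.1 -1.2  0.1] w 0.0004
shift units [-0.03  0.03  0.07]
```

Call:
apply_moves --targets '[[[-0.03,0.02,0.05],[0,0,0],0],[[0,0,0],[0,0,0],0],[[0,0,0],[0,0,0],0],[[0,0,0],[0,0,0],0],[[0,0,0],[0,0,0],0]]'

```text
time_s: 8.45
tcp_pos: [0.5233, -0.3861, 0.0889]
eef_rot: [179.5, -0.6, -11.3]
contact_force: [-0.0, -0.9, 0.1]
gripper_width: 0.0007
```

Call:
apply_moves --targets '[[[0,0,0],[0,0,0],0],[[0,0,0],[0,0,0],0],[[0,0,0],[0,0,0],0],[[0,0,0],[0,0,0],0],[[0,0,0],[0,0,0],0]]'

```text
time_s: 8.95
tcp_pos: [0.5234, -0.3861, 0.089]
eef_rot: [179.5, -0.6, -11.3]
contact_force: [0.1, -1.0, -0.7]
gripper_width: 0.0005
```

```bash
python3 -c "
from h import *
to([.523,-.386,.07])
c=r.capture('side'); cv2.imwrite('pics/side5.png',cv2.resize(c['img'][120:440,200:440],None,fx=2,fy=1.8))"
```

```text
t 8.95 tip [ 0.5235 -0.3862  0.072 ] rpy [179.52  -0.61 -11.34] F [ 0.1 -1.  -0.7] w 0.0005
shift units [-0.01 -0.    0.05]
```

View pics/side5.png

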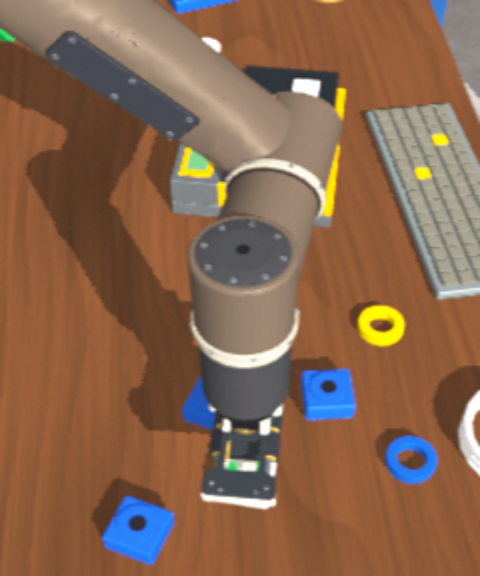

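The hand is steady over the green switch with the tips 32 mm above the window. I keep holding to get well past two seconds.

Call:
apply_moves --targets '[[[0,0,0.02],[0,0,0],0],[[0,0,0],[0,0,0],0],[[0,0,0],[0,0,0],0],[[0,0,0],[0,0,0],0],[[0,0,0],[0,0,0],0]]'

```text
time_s: 9.5
tcp_pos: [0.5234, -0.3861, 0.088]
eef_rot: [179.5, -0.6, -11.3]
contact_force: [0.1, 0.1, 0.9]
gripper_width: 0.0004
```

Call:
apply_moves --targets '[[[0,0,0],[0,0,0],0],[[0,0,0],[0,0,0],0],[[0,0,0],[0,0,0],0],[[0,0,0],[0,0,0],0],[[0,0,0],[0,0,0],0]]'

```text
time_s: 10.0
tcp_pos: [0.5234, -0.3861, 0.0881]
eef_rot: [179.5, -0.6, -11.3]
contact_force: [-0.4, -0.1, -1.2]
gripper_width: 0.0004
```

Call:
apply_moves --targets '[[[0,0,0],[0,0,0],0],[[0,0,0],[0,0,0],0],[[0,0,0],[0,0,0],0],[[0,0,0],[0,0,0],0],[[0,0,0],[0,0,0],0]]'

```text
time_s: 10.5
tcp_pos: [0.5234, -0.3861, 0.0881]
eef_rot: [179.5, -0.6, -11.3]
contact_force: [-0.6, -0.1, -0.8]
gripper_width: 0.0003
```

Call:
apply_moves --targets '[[[0,0,-0.5],[0,0,0],0],[[0,0,-0.9],[0,0,0],0],[[0,0,-0.9],[0,0,0],0],[[0,0,-0.9],[0,0,0],0],[[0,0,0],[0,0,0],0]]'

```text
time_s: 11.0
tcp_pos: [0.5213, -0.3847, 0.219]
eef_rot: [179.5, -0.4, -11.4]
contact_force: [0.2, -0.6, -0.1]
gripper_width: 0.0003
```

```bash
python3 m.py; python3 p.py | grep plane; python3 -c "
from h import *
to([.523,-.386,.07])
c=r.capture('scene'); cv2.imwrite('pics/scene6.png',c['img'])"
```

```text
scene
green [233.  151.5] 111 bbox-cast [ 0.522 -0.383  0.04 ] depthmed [ 0.523 -0.383  0.04 ]
green [630.2 362.6] 738 bbox-cast [0.26  0.639 0.04 ] depthmed [0.268 0.643 0.033]
yellow [378.3 258.8] 75 bbox-cast [0.457 0.119 0.019] depthmed [0.494 0.134 0.088]
blue [259.3 122. ] 409 bbox-cast [ 0.386 -0.448  0.019] depthmed [ 0.395 -0.428  0.036]
blue [269.1 174.4] 505 bbox-cast [ 0.491 -0.271  0.019] depthmed [ 0.499 -0.254  0.036]
blue [224.5 204.5] 585 bbox-cast [ 0.642 -0.268  0.019] depthmed [ 0.647 -0.253  0.036]
blue [172.8 200.1] 301 bbox-cast [ 0.733 -0.37   0.019] depthmed [ 0.732 -0.369  0.018]
blue [593.6 473.9] 321 bbox-cast [0.487 0.716 0.019] depthmed [0.498 0.709 0.029]
side
green [195.7 132.5] 1001 bbox-cast [0.16  0.682 0.04 ] depthmed [0.139 0.635 0.028]
green [323.  381.9] 234 bbox-cast [ 0.522 -0.39   0.04 ] depthmed [ 0.521 -0.39   0.04 ]
yellow [68.8  3.4] 98 bbox-cast [-0.615  1.868  0.019] depthmed [-0.719  2.146 -0.096]
yellow [201.9   0.6] 93 bbox-cast [0.116 1.828 0.019] depthmed [ 0.039  2.146 -0.113]
yellow [225.2  53.2] 223 bbox-cast [0.218 1.262 0.019]
[... 482 characters left out ...]
] 78 bbox-cast [0.313 1.185 0.019] depthmed [0.314 1.174 0.033]
blue [314.8 111.3] 61 bbox-cast [0.6   0.761 0.019] depthmed [0.601 0.73  0.047]
blue [363.5 338.8] 616 bbox-cast [ 0.642 -0.27   0.019] depthmed [ 0.638 -0.282  0.037]
blue [298.  343.1] 215 bbox-cast [ 0.467 -0.26   0.019] depthmed [ 0.469 -0.281  0.037]
blue [405.  374.7] 393 bbox-cast [ 0.73  -0.381  0.019] depthmed [ 0.731 -0.38   0.018]
blue [268.7 414.1] 816 bbox-cast [ 0.386 -0.448  0.019] depthmed [ 0.389 -0.456  0.037]
cover plane 9111 9791 [0.644 0.222 0.127] [-0. -0.  1.] tilt 0.0004545820086723496
t 11.2 tip [ 0.5183 -0.3829  0.1949] rpy [179.74   0.22 -11.41] F [ 1.  -1.2 -0.9] w 0.0008
shift units [0.14 0.04 3.12]
```

View pics/scene6.png

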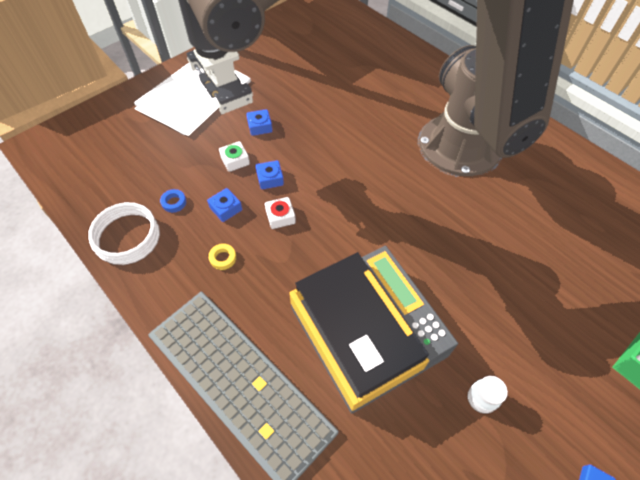

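The final scene view shows the cover flat. The tapes (172,200) and (222,257), the jar (487,393) and the switches are where they started, and the tool is clear. I hand the job in.

```bash
python3 -c "
from plant import r
print(r.close_job())"
```

```text
the job is handed in; nothing more can be done
None
```

I pushed the cover shut with closed fingertips, then held them over the green window for about 2.5 s, and handed the job in at about 11.3 s.

- **Cover:** the last check gave a tilt of 0.0005 rad and a height of 0.127 m. An earlier plane fit read 0.005 rad, but a check against the desk before I went to the switch gave about 0.001.
- **Press force:** it peaked at about 84 N at the wrist when the cover met its stop. That is below the 120 N limit but harder than I intended, and it came through the fingertips.
- **Start switch:** the tips were 31–32 mm above the window, within about 1 mm of its measured centre. They pointed down to within about 1°, and I felt no contact. The interface gives no signal that the printer started, so I could not confirm that directly.
- **Cancel switch and bystanders:** I crossed near the cancel switch with the tips about 0.2 m above its window. Both tape rolls and the start switch measured unmoved to about 1 mm. The jar and the cancel switch I checked only by eye, at unchanged pixels.

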